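# Open the tight square stock jar in the bench brace and hold its cap

## Robot

A 7-joint arm with a two-finger parallel gripper is mounted at the origin on the work surface. World frame = base frame: x ahead of the robot, y to its left, z up, the work surface at z = 0. Lengths are in m, angles in rad, forces in N, time in s.
With the tool pointing down it reaches from about 0.4 to 0.85 m from the base axis. Payload 10.4 kg.
Tool frame: the origin (TCP) lies where the fingers leave the gripper's body, on its centre line; the fingertips stand 70 mm ahead of it and the grasp point (between the pads) lies r.grip_depth ahead of it (r.grip_depth is the distance from the TCP to the grasp point, in m); z points along the fingers, y is the direction in which the jaws open and shut (so a half turn about z gives the same grasp; the last joint's range is limited). The gripper opens to 87 mm and grips with 3 to 60 N. Pads are 19 mm wide; open, the fingers measure 117 mm over their backs; the gripper's body (75 mm by 190 mm) begins 51 mm behind the grasp point.
Start: joints at [1.12, 0.332, -0.065, 1.46, 0.022, 1.35, -0.088], TCP at [0.259, -0.569, 0.292] pointing down, gripper open.
Joint ranges: [-2.6, 2.6], [-0.5, 2.12], [-1.47, 1.34], [0.16, 2.42], [-1.27, 4.41], [0.06, 2.06], [-2.6, 2.6]. Speed limits (rad/s): [2.22, 2.22, 2.79, 2.79, 3.14, 3.14, 3.14].

## Interface

Orientations are given as a unit quaternion [x, y, z, w].
In Python, from bench import monitor, viewer, workorder, nets, r gives the robot as it stands.
- The arm moves only by the tool drive_tool, never from a script. Its argument "plan" is a list of rows, each an object of numbers: "rx", "ry", "rz": the turn, a rotation vector about the tool's x, y, z in units of 360 degrees (1.0 is 360 degrees); "x", "y", "z": the shift along the tool's x, y, z in units of 1000 mm (1.0 is 1000 mm); "fingers": the opening, from 0 (shut) to 1 (fully open). In form: [{"rx": .., "ry": .., "rz": .., "x": .., "y": .., "z": .., "fingers": ..}, ...]. A call has 1 to 12 rows; each row is the pose to reach, as a shift and turn from the pose commanded when the call began, along the tool's axes at that moment, turning the shorter way round; what a row does not reach only later rows make up. A row lasts 1/8 s, in which the tool goes at most 62.5 mm and 10.7 degrees, less where a joint would pass 70% of its speed; a pose out of reach is approached as far as the arm can. A call with a number of a shift or a turn outside -1 to 1 is refused whole. A call with a gripper value outside its range is refused whole. The fingers move at their own pace and stop on an object; "squeeze" is the grip in N (left out, the last holds). Time passes only in rows, so rows that repeat a pose let the fingers close. It gives the time, the measured TCP pose, the force and the opening at its end, in the units of the state.
- monitor.read_state(): the state, without advancing time (a new reading comes with each control period).
- viewer.camera(name): name is "side" or "top"; returns a dict with "color" (480x640x3 uint8, red, green, blue), "depth" (480x640 float32, m along the optical axis (not along the pixel's ray), 0 where there is no reading), "camera_matrix" (3x3 intrinsics, pixels), "xyz" and "rotation" of the camera in the world. Camera axes: x right, y down, z forward; pixel columns grow to the right and rows downward; lengths in m; the calibration is good to about 2 mm. A picture is of the moment at which its call begins.
- workorder.close_job(): hands the job in, once; it reports no verdict.
Trained networks look in the newest picture that a camera, given by its name, has taken for a name from the list of things; names that differ only in an ending like _2 or _b are one class to them, and where a whole thing is asked for, a point or a joint stands for the part that bears it (a point fixed in the world has none). Each returns a list of dicts, best first, with "confidence" (0 to 1); they miss things now and then, are a little off and sometimes report something else, mostly with a low value. They report only what shows in the picture. A call takes as long as a camera call. They do not tell look-alikes from the thing itself.
- nets.find_in(label, camera): "centre" ([x, y, z] in m, in world coordinates, good to about 4 mm: the middle of the surface that is visible of it).
- nets.regions_of(label, camera): "region" (480x640 bool, what is visible of it).
The state is a dict: "time": time; "joint_positions": joint angles; "joint_vel": joint speeds; "joint_torque": joint torques, N m; "ee_pos": TCP position; "eef_rot": TCP orientation; "ft_force": force on the tool from outside, world axes, zero at the start; "torque": the same for the moment, N m; "width": finger opening in m.
Only numpy, scipy, OpenCV 4.12 (cv2) and the standard library are available. Lean on these libraries where they do the work, as an engineer would, in place of code of your own. Each camera call takes 0.05 s, during which the arm holds its last target.

## Task

Set the capped square jar down into the square brace on the bench, so that it cannot turn. Then unscrew its tight cap (anticlockwise from above) until the thread lets go, lift it straight off, and finish while still holding the cap level, two or three centimetres clear above the jar's mouth, with the jar left fully down and upright in the brace. Leave the round pot, the open bin and the screwdriver where they are.

Things in the scene. Friction and masses are not known exactly. Their poses are not given: they have to be found in the camera images.
- jar: White plastic jar, 0.36 kg, standing loose (there it would just turn with the cap). Square body 56 x 56 mm, 66 mm high (sides along its x and y axes), flat shoulder, round neck 41 mm wide; with the cap on it is 100 mm high. Origin: centre of the underside; z up. It may be carried by cap or body.
- jar_mouth (a point): Centre of the jar's mouth, on the jar, 94 mm above its underside.
- cap: Round grey ribbed screw cap on the jar, 60 mm in diameter, 24 mm high, 45 g. Origin: centre of its lower rim, z up. Closed, this rim is 76 mm above the jar's underside, with 10 mm of bare neck between rim and shoulder.
- cap_top (a point): Centre of the cap's top, 24 mm above its rim. Thread: three lugs, sprung gasket; takes roughly 0.2 to 0.5 N m to turn. Relative to the jar it turns anticlockwise (from above), rising 1 mm; free from 50 degrees on, hard stop at about 90: about 75 is best. Do not pull while turning. Freed, the rim clears the mouth after an 18 mm lift.
- brace: Brace fixed to the bench: aluminium plate 112 x 112 x 4 mm with four dark steel walls forming a square socket 62 mm wide inside (sides along its x and y axes). Walls 24 mm above the bench, then lips flaring to 74 mm wide at 34 mm height. Origin: centre of the plate's underside, at bench height.
- brace_floor (a point): Centre of the brace's socket floor, 4 mm above the bench. The jar stands here in any of four quarter turns, with 3 mm play per side, so it turns up to about 6 degrees before the walls stop it.
- pot: Bystander: round lidded aluminium pot, 76 mm in diameter, 60 mm high. Origin: centre of its underside.
- bin: Bystander: open white bin of small fittings, 100 x 140 x 50 mm. Origin: centre of its underside.
- driver: Bystander: screwdriver with black handle lying on the bench, 200 mm long, 26 mm thick. Origin: its middle, at bench height; x axis points from handle to tip.
There are look-alikes about, which are no part of the job. Of the things shaped like the cap, the grey one is meant.

How it is judged:
By the outcome, as a careful person would: the job done as asked, in the order asked, and still so for the second after the job is handed in, while the arm keeps its last pose, push and grip.
It also fails if it takes over 51 s, if anything falls off the work surface, if the arm or the gripper's body presses on something with over 40 N, if the wrist force passes 120 N, or if a joint passes its speed limit or range.

## Working session

There is one attempt and no reset: what is moved stays moved. The work goes in short steps, Python scripts to look and compute and a tool call to move; the robot and the scene stay as the last step left them, time stands still between calls to the robot, and variables do not carry over. Pictures are saved under pics/ and viewed, and the job is handed in when it is done.

Besides the shell and the picture viewer there is one more tool, called after "Request:" as name(argument=value, ...), one argument or row to a line, values as JSON. drive_tool: Moves the arm, as the interface text tells. Its arguments: {"type":"object","properties":{"plan":{"type":"array","items":{"type":"object","properties":{"rx":{"type":"number","minimum":-1,"maximum":1},"ry":{"type":"number","minimum":-1,"maximum":1},"rz":{"type":"number","minimum":-1,"maximum":1},"x":{"type":"number","minimum":-1,"maximum":1},"y":{"type":"number","minimum":-1,"maximum":1},"z":{"type":"number","minimum":-1,"maximum":1},"fingers":{"type":"number"}}}},"squeeze":{"type":"number"}},"required":["plan"]}

```bash
ls; mkdir -p pics; cat > h.py <<'E'
import numpy as np, cv2
from bench import monitor, viewer, workorder, nets, r
def snap(n,f):
    c=viewer.camera(n); cv2.imwrite(f,cv2.cvtColor(c["color"],cv2.COLOR_RGB2BGR)); np.savez(f.replace('.png','.npz'),**{k:np.array(v) for k,v in c.items()}); return c
def cloud(c):
    K=np.array(c["camera_matrix"]);d=c["depth"];v,u=np.mgrid[:480,:640]
    p=np.stack([(u-K[0,2])/K[0,0]*d,(v-K[1,2])/K[1,1]*d,d],-1)
    return p@np.array(c["rotation"]).T+np.array(c["xyz"])
E
python3 - <<'E'
from h import *
s=monitor.read_state();print(s, r.grip_depth)
for n in("top","side"):
    c=snap(n,f"pics/{n}0.png");print(n,c["xyz"],c["rotation"],c["camera_matrix"])
    K=np.array(c["camera_matrix"]);R=np.array(c["rotation"])
    for l in("jar","cap","brace","pot","bin","driver"):
        for q in nets.find_in(l,n):
            p=R.T@(np.array(q["centre"])-c["xyz"]);uv=K@p/p[2]
            print(l,np.round(q["centre"],3),round(q["confidence"],2),uv[:2].round())
E
```

```text
pics
{'time': 0.0, 'joint_positions': array([ 1.12040739,  0.33287178, -0.06470475,  1.46092771,  0.0215875 ,
        1.34989636, -0.08853029]), 'joint_vel': array([ 7.73931988e-04, -4.57687615e-04, -1.44821069e-03,  1.16153032e-04,
       -4.22631777e-04, -2.25786950e-04, -6.47727299e-05]), 'joint_torque': array([-9.06305081e-05, -6.23254037e+01,  2.46494956e-02, -3.89892089e+01,
       -6.12396165e-02,  3.97563726e-02,  1.88801864e-04]), 'ee_pos': array([ 0.25917463, -0.56841837,  0.29146043]), 'eef_rot': array([ 9.77212250e-01,  2.12263332e-01, -1.74362889e-04, -6.82198364e-04]), 'ft_force': array([ 0.50241063, -0.72176879,  0.5235841 ]), 'torque': array([ 0.00648197, -0.00554753, -0.01179037]), 'width': 0.08712177615323201} 0.051
top [ 0.46597109 -0.03571282  1.08411626] [ 0.71378818 -0.6969086   0.04030486 -0.05657165] [[531.68321092   0.         312.21909885]
 [  0.         531.68321092 235.72688615]
 [  0.           0.           1.        ]]Traceback (most recent call last):
  File "<stdin>", line 8, in <module>
ValueError: matmul: Input operand 1 has a mismatch in its core dimension 0, with gufunc signature (n?,k),(k,m?)->(n?,m?) (size 3 is different from 4)
```

```bash
sed -i 's/^import numpy.*/&\nfrom scipy.spatial.transform import Rotation as Ro/; s/np.array(c\["rotation"\]).T/Ro.from_quat(c["rotation"]).as_matrix().T/' h.py
python3 - <<'E'
from h import *
for n in("top","side"):
    c=snap(n,f"pics/{n}1.png");print(n,c["xyz"])
    K=np.array(c["camera_matrix"]);R=Ro.from_quat(c["rotation"]).as_matrix();print(R.round(2))
    for l in("jar","cap","brace","pot","bin","driver"):
        for q in nets.find_in(l,n):
            p=R.T@(np.array(q["centre"])-c["xyz"]);uv=K@p/p[2]
            print(l,np.round(q["centre"],3),round(q["confidence"],2),uv[:2].round())
E
```

```text
top [ 0.46597109 -0.03571282  1.08411626]
[[ 0.03 -0.99  0.14]
 [-1.   -0.02  0.02]
 [-0.02 -0.14 -0.99]]
jar [ 0.466 -0.168  0.056] 0.45 [393. 311.]
cap [ 0.472 -0.194  0.1  ] 0.93 [410. 308.]
cap [ 0.567 -0.16   0.025] 0.87 [387. 260.]
cap [ 0.454 -0.091  0.025] 0.75 [352. 316.]
cap [ 0.681 -0.342  0.013] 0.26 [476. 207.]
brace [0.525 0.207 0.006] 0.77 [205. 277.]
pot [0.632 0.002 0.058] 0.91 [306. 223.]
pot [ 0.462 -0.164  0.055] 0.56 [391. 313.]
bin [ 0.681 -0.34   0.016] 0.89 [476. 206.]
driver [0.738 0.268 0.025] 0.69 [179. 172.]
side [0.46498507 0.77637106 1.03367201]
[[-0.99 -0.13  0.1 ]
 [-0.16  0.74 -0.65]
 [ 0.01 -0.66 -0.75]]
jar [ 0.464 -0.166  0.044] 0.63 [384. 218.]
cap [ 0.561 -0.156  0.024] 0.94 [340. 222.]
cap [ 0.466 -0.182  0.101] 0.66 [386. 195.]
brace [0.528 0.216 0.005] 0.82 [330. 371.]
pot [0.629 0.021 0.06 ] 0.69 [296. 268.]
pot [ 0.68  -0.341  0.022] 0.24 [304. 164.]
bin [0.627 0.022 0.056] 0.67 [298. 269.]
bin [ 0.677 -0.342  0.02 ] 0.62 [305. 164.]
driver [0.739 0.273 0.024] 0.91 [213. 376.]
```

View pics/top1.png

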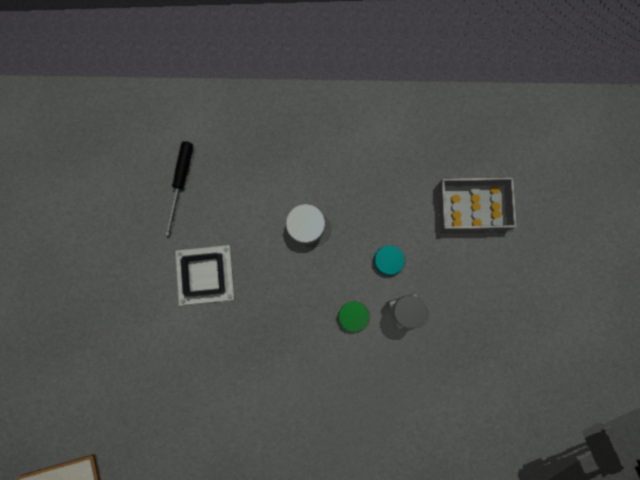

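View pics/side1.png

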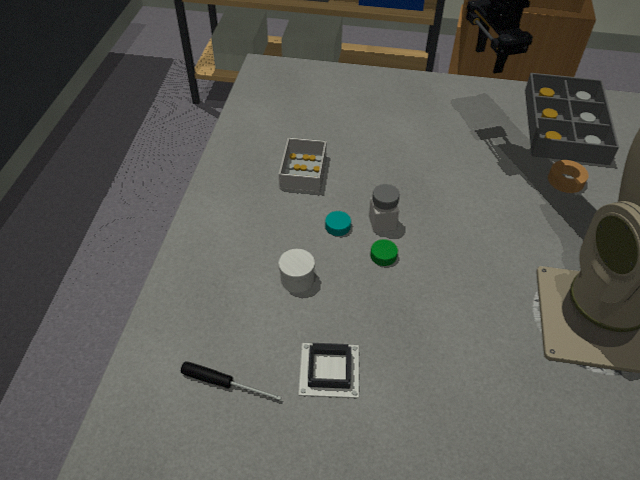

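```bash
python3 - <<'E'
from h import *
for n in("top","side"):
    c=dict(np.load(f"pics/{n}1.npz"));P=cloud(c);im=cv2.cvtColor(c["color"],cv2.COLOR_RGB2BGR)
    near=lambda p,rr:np.hypot(P[...,0]-p[0],P[...,1]-p[1])<rr
    m=near((.467,-.186),.07)&(c["depth"]>0)
    z=P[...,2]
    print(n,"bench z",np.median(z[near((.47,-.25),.1)&(z<.02)]))
    t=m&(z>.09)&(z<.115); q=P[t]
    (x,y),rad=cv2.minEnclosingCircle(q[:,:2].astype(np.float32));print("cap",x,y,rad,q[:,:2].mean(0),np.median(q[:,2]),len(q))
    b=m&(z>.015)&(z<.069);q=P[b]
    print("body rect",cv2.minAreaRect(q[:,:2].astype(np.float32)),len(q))
    for lo,hi in((.02,.06),(.062,.07)):
        q=P[m&(z>lo)&(z<hi)];print(lo,q[:,:2].min(0),q[:,:2].max(0),len(q))
    g=cv2.cvtColor(im,cv2.COLOR_BGR2GRAY)
    mb=near((.526,.212),.1)&(c["depth"]>0)
    pl=mb&(g>120)&(z<.015);q=P[pl];rr=cv2.minAreaRect(q[:,:2].astype(np.float32));print("plate",rr,len(q),np.median(q[:,2]))
    w=mb&(z>.02)&(z<.05);q=P[w];print("wall",cv2.minAreaRect(q[:,:2].astype(np.float32)),len(q),np.percentile(q[:,2],[50,95]))
    for nm,mm in(("jar",m),("brace",mb)):
        v,u=np.where(mm);a=im[max(v.min()-10,0):v.max()+10,u.min()-10:u.max()+10];print(nm,u.min()-10,v.min()-10)
        cv2.imwrite(f"pics/{n}_{nm}.png",cv2.resize(a,(400,400*a.shape[0]//a.shape[1]),interpolation=cv2.INTER_CUBIC))
a=[cv2.resize(cv2.imread(f"pics/{n}_{k}.png"),(390,290)) for n in("top","side") for k in("jar","brace")]
cv2.imwrite("pics/crops.png",np.clip(np.vstack([np.hstack(a[:2]),np.hstack(a[2:])]).astype(float)*1.5,0,255))
E
```

```text
top bench z -0.0006662587302777023
cap 0.4668814539909363 -0.19423525035381317 0.03065788559615612 [ 0.46655155 -0.19338684] 0.09939221225384703 858
body rect ((0.45945167541503906, -0.17076638340950012), (0.056884318590164185, 0.1056622788310051), 17.489973068237305) 228
0.02 [ 0.43348496 -0.22834336] [ 0.49995379 -0.11715592] 133
0.062 [ 0.43455068 -0.22720947] [ 0.49906972 -0.16124298] 68
plate ((0.5300129055976868, 0.21060317754745483), (0.11149019002914429, 0.11426946520805359), 7.231897354125977) 1649 0.003324012653946884
wall ((0.5301622152328491, 0.20921576023101807), (0.08096000552177429, 0.08169759809970856), 7.176273345947266) 735 [0.02961756 0.03438871]
jar 354 266
brace 145 219
side bench z -0.0003412394445539979
cap 0.46405738592147827 -0.19108641147613525 0.032417263835668564 [ 0.46545735 -0.18823112] 0.09894587339280847 467
body rect ((0.4585542678833008, -0.16878165304660797), (0.057240962982177734, 0.10158011317253113), 17.97866439819336) 572
0.02 [ 0.431795   -0.20874623] [ 0.49977244 -0.11630451] 376
0.062 [ 0.43164512 -0.20915223] [ 0.49869746 -0.15790399] 134
plate ((0.5261848568916321, 0.21235375106334686), (0.19785787165164948, 0.1949935108423233), 6.650184631347656) 3119 0.0017949922284838937
wall ((0.5291321277618408, 0.21063284575939178), (0.08087616413831711, 0.08405470848083496), 7.094813346862793) 824 [0.02936287 0.03498991]
jar 342 174
brace 269 316[ WARN:0@0.564] global loadsave.cpp:1063 imwrite_ Unsupported depth image for selected encoder is fallbacked to CV_8U.
```

View pics/crops.png

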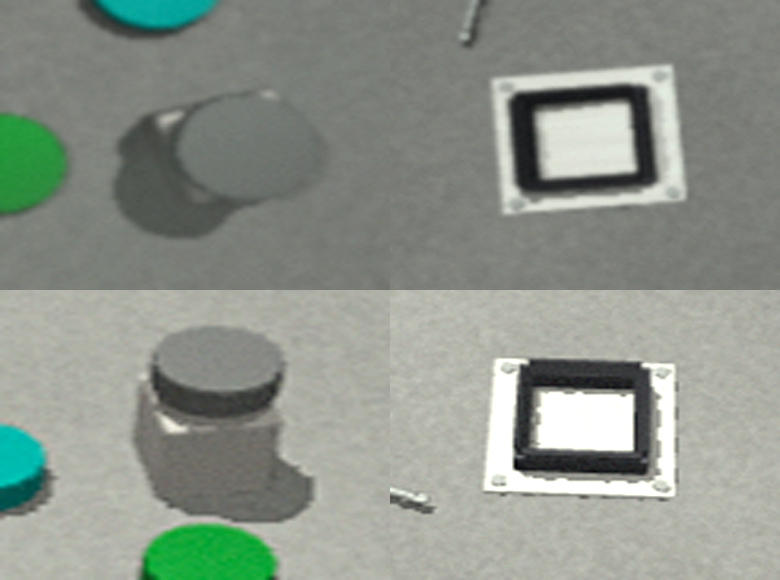

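```bash
cat >> h.py <<'E'
def go(x,y,z,yaw,s=None):
    """print tool-frame deltas (plan units) from measured pose to TCP x,y,z, tool-x yaw deg, pointing straight down"""
    s=s or monitor.read_state(); R0=Ro.from_quat(s["eef_rot"]); p=np.array(s["ee_pos"])
    d=R0.inv().apply(np.array([x,y,z])-p)
    Rt=Ro.from_euler('z',yaw,degrees=True)*Ro.from_euler('x',180,degrees=True)
    rv=(R0.inv()*Rt).as_rotvec()/(2*np.pi)
    print("shift",d.round(4),"turn",rv.round(4),"maxrow",np.abs(rv).max()*360/10.7,np.linalg.norm(d)/.0625)
def st():
    s=monitor.read_state();R=Ro.from_quat(s["eef_rot"]).as_matrix()
    print("t",round(s["time"],2),"p",s["ee_pos"].round(4),"yaw",np.degrees(np.arctan2(R[1,0],R[0,0])).round(2),"z",R[:,2].round(4),"F",s["ft_force"].round(1),"T",s["torque"].round(2),"w",round(s["width"],4),"q",s["joint_positions"].round(2))
E
python3 - <<'E'
from h import *
from scipy.optimize import minimize
for n in("top","side"):
    c=dict(np.load(f"pics/{n}1.npz"));P=cloud(c);z=P[...,2]
    m=(np.hypot(P[...,0]-.467,P[...,1]+.19)<.06)&(c["depth"]>0)
    q=P[m&(z>.012)&(z<.06)][:,:2]
    # points should lie on square outline, 56 mm
    def f(a):
        th=a[2];R=np.array([[np.cos(th),np.sin(th)],[-np.sin(th),np.cos(th)]])
        l=np.abs((q-a[:2])@R.T)-.028
        sd=np.where(l.max(1)<0,l.max(1),np.hypot(*np.maximum(l,0).T))
        return np.mean(np.minimum(np.abs(sd),.006))
    best=min((minimize(f,[.466,-.19,np.radians(t)],method="Nelder-Mead",options=dict(initial_simplex=[[.466,-.19,np.radians(t)],[.472,-.19,np.radians(t)],[.466,-.184,np.radians(t)],[.466,-.19,np.radians(t+6)]])) for t in range(-40,50,10)),key=lambda o:o.fun)
    print(n,best.x[:2].round(4),np.degrees(best.x[2]),best.fun,len(q))
st(); go(.466,-.1925,.20,85)
E
```

```text
top [ 0.4668 -0.1941] 18.694206946538028 0.00028130092891170006 100
side [ 0.4655 -0.1936] 18.809932724335223 0.0012303111146242567 425
t 0.8 p [ 0.2593 -0.5687  0.2923] yaw 24.51 z [ 1.e-04 -1.e-04 -1.e+00] F [-0.5  0.2  0.6] T [ 0.04 -0.01 -0.04] w 0.0874 q [ 1.12  0.33 -0.06  1.46  0.02  1.35 -0.09]
shift [ 0.3441 -0.2565  0.0923] turn [ 0.     0.    -0.168] maxrow 5.653063043894133 7.024137411547664
```

Request:
drive_tool(
  plan=[
    {"x": 0.344,"y": -0.257,"z": 0.092,"rz": -0.168,"fingers": 1},
    {"x": 0.344,"y": -0.257,"z": 0.092,"rz": -0.168,"fingers": 1},
    {"x": 0.344,"y": -0.257,"z": 0.092,"rz": -0.168,"fingers": 1},
    {"x": 0.344,"y": -0.257,"z": 0.092,"rz": -0.168,"fingers": 1},
    {"x": 0.344,"y": -0.257,"z": 0.092,"rz": -0.168,"fingers": 1},
    {"x": 0.344,"y": -0.257,"z": 0.092,"rz": -0.168,"fingers": 1},
    {"x": 0.344,"y": -0.257,"z": 0.092,"rz": -0.168,"fingers": 1},
    {"x": 0.344,"y": -0.257,"z": 0.092,"rz": -0.168,"fingers": 1},
    {"x": 0.344,"y": -0.257,"z": 0.092,"rz": -0.168,"fingers": 1},
    {"x": 0.344,"y": -0.257,"z": 0.092,"rz": -0.168,"fingers": 1},
    {"x": 0.344,"y": -0.257,"z": 0.092,"rz": -0.168,"fingers": 1},
  ],
)

```text
validation failed for argument at $.pl...
```

```bash
python3 - <<'E'
from h import *
st();go(.4662,-.1937,.140,85)
E
```

```text
t 0.8 p [ 0.2593 -0.5687  0.2923] yaw 24.51 z [ 1.e-04 -1.e-04 -1.e+00] F [-0.5  0.2  0.6] T [ 0.04 -0.01 -0.04] w 0.0874 q [ 1.12  0.33 -0.06  1.46  0.02  1.35 -0.09]
shift [ 0.3438 -0.2554  0.1523] turn [ 0.     0.    -0.168] maxrow 5.653063043894133 7.27227145259618
```

Request:
drive_tool(
  plan=[
    {"rx": 0.0,"ry": 0.0,"rz": -0.168,"x": 0.344,"y": -0.257,"z": 0.092,"fingers": 1.0},
  ],
)

```text
time: 0.92
ee_pos: [0.2861, -0.5178, 0.2793]
eef_rot: [0.954, 0.301, -0.001, 0.001]
ft_force: [1.2, 1.2, -1.0]
width: 0.0867
```

```bash
python3 - <<'E'
from h import *
st();go(.4662,-.1937,.20,85)
E
```

```text
t 0.93 p [ 0.2861 -0.5178  0.2793] yaw 35.04 z [-5.0e-04 -2.7e-03 -1.0e+00] F [ 1.2  1.2 -1. ] T [ 0.06 -0.09  0.07] w 0.0867 q [ 1.09  0.27 -0.12  1.57  0.03  1.3   0.  ]
shift [ 0.3336 -0.1621  0.0784] turn [ 1.000e-04  4.000e-04 -1.388e-01] maxrow 4.669209938406028 6.066040176648759
```

Request:
drive_tool(
  plan=[
    {"rx": 0,"ry": 0,"rz": -0.139,"x": 0.333,"y": -0.162,"z": 0.078,"fingers": 1},
    {"rx": 0,"ry": 0,"rz": -0.139,"x": 0.333,"y": -0.162,"z": 0.078,"fingers": 1},
    {"rx": 0,"ry": 0,"rz": -0.139,"x": 0.333,"y": -0.162,"z": 0.078,"fingers": 1},
    {"rx": 0,"ry": 0,"rz": -0.139,"x": 0.333,"y": -0.162,"z": 0.078,"fingers": 1},
    {"rx": 0,"ry": 0,"rz": -0.139,"x": 0.333,"y": -0.162,"z": 0.078,"fingers": 1},
    {"rx": 0,"ry": 0,"rz": -0.139,"x": 0.333,"y": -0.162,"z": 0.078,"fingers": 1},
    {"rx": 0,"ry": 0,"rz": -0.139,"x": 0.333,"y": -0.162,"z": 0.078,"fingers": 1},
    {"rx": 0,"ry": 0,"rz": -0.139,"x": 0.333,"y": -0.162,"z": 0.078,"fingers": 1},
    {"rx": 0,"ry": 0,"rz": -0.139,"x": 0.333,"y": -0.162,"z": 0.078,"fingers": 1},
  ],
)

```text
time: 2.05
ee_pos: [0.4666, -0.1922, 0.2014]
eef_rot: [0.736, 0.677, -0.0, 0.0]
ft_force: [-0.2, -0.7, -0.2]
width: 0.0869
```

```bash
python3 - <<'E'
from h import *
st();go(.4662,-.1937,.140,85)
c=snap("side","pics/side2.png")
E
```

```text
t 2.05 p [ 0.4666 -0.1922  0.2014] yaw 85.15 z [ 1.e-04 -7.e-04 -1.e+00] F [-0.2 -0.7 -0.2] T [-0.03 -0.11  0.04] w 0.0869 q [ 0.73  0.18 -0.47  1.87  0.09  1.12  0.14]
shift [-0.0015 -0.0003  0.0614] turn [0.     0.0001 0.0004] maxrow 0.01407128785717545 0.9825115973579285
```

View pics/side2.png

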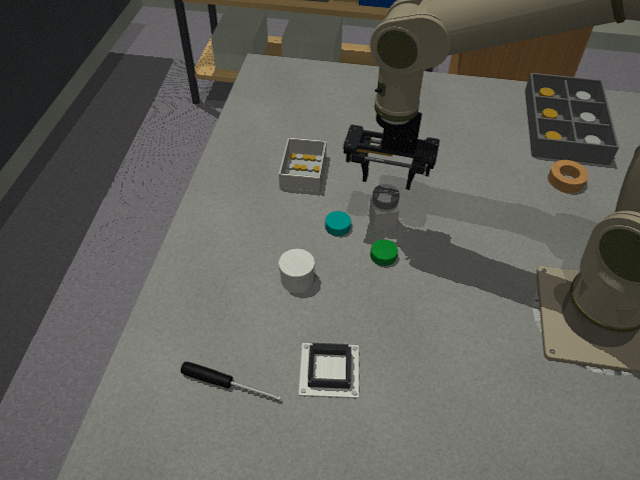

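Request:
drive_tool(
  plan=[
    {"rx": 0,"ry": 0,"rz": 0,"x": -0.0015,"y": 0,"z": 0.03,"fingers": 1},
    {"rx": 0,"ry": 0,"rz": 0,"x": -0.0015,"y": 0,"z": 0.061,"fingers": 1},
    {"rx": 0,"ry": 0,"rz": 0,"x": -0.0015,"y": 0,"z": 0.061,"fingers": 1},
    {"rx": 0,"ry": 0,"rz": 0,"x": -0.0015,"y": 0,"z": 0.061,"fingers": 1},
  ],
  squeeze=30,
)

```text
time: 2.6
ee_pos: [0.4674, -0.1928, 0.1413]
eef_rot: [0.736, 0.677, 0.0, 0.001]
ft_force: [0.0, -0.0, 0.7]
width: 0.0866
```

```bash
python3 - <<'E'
from h import *
st();go(.4662,-.1937,.140,85)
c=snap("side","pics/side3.png");a=c["color"][100:300,300:480,::-1];cv2.imwrite("pics/s3c.png",cv2.resize(a,(540,600)))
E
```

```text
t 2.6 p [ 0.4674 -0.1928  0.1413] yaw 85.24 z [ 1.2e-03 -6.0e-04 -1.0e+00] F [ 0.  -0.   0.7] T [-0.02 -0.12  0.02] w 0.0866 q [ 0.72  0.25 -0.47  1.92  0.13  0.99  0.11]
shift [-0.001  -0.0011  0.0013] turn [0.0002 0.0001 0.0007] maxrow 0.022394442011510016 0.03223464930895316
```

View pics/s3c.png

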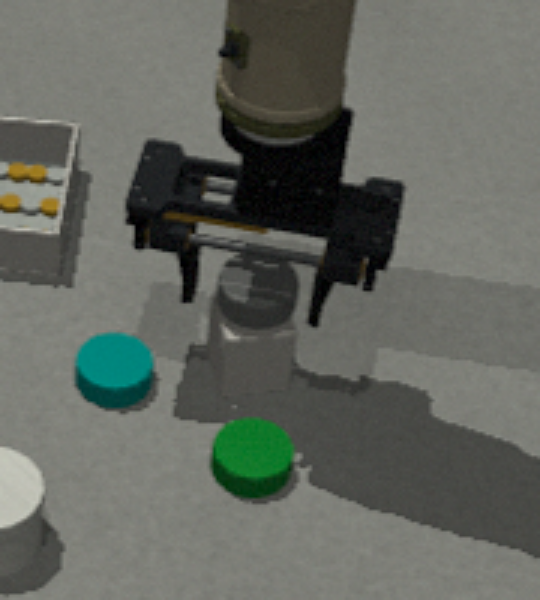

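Request:
drive_tool(
  plan=[
    {"rx": 0,"ry": 0,"rz": 0,"x": -0.001,"y": 0,"z": 0,"fingers": 0.5},
    {"rx": 0,"ry": 0,"rz": 0,"x": -0.001,"y": 0,"z": 0,"fingers": 0.5},
    {"rx": 0,"ry": 0,"rz": 0,"x": -0.001,"y": 0,"z": 0,"fingers": 0.5},
    {"rx": 0,"ry": 0,"rz": 0,"x": -0.001,"y": 0,"z": 0,"fingers": 0.5},
    {"rx": 0,"ry": 0,"rz": 0,"x": -0.001,"y": 0,"z": 0,"fingers": 0.5},
    {"rx": 0,"ry": 0,"rz": 0,"x": -0.001,"y": 0,"z": -0.001,"fingers": 0.5},
  ],
  squeeze=40,
)

```text
time: 3.4
ee_pos: [0.4667, -0.193, 0.1408]
eef_rot: [0.736, 0.678, -0.0, -0.0]
ft_force: [-0.3, -0.1, -4.2]
width: 0.0594
```

```bash
python3 - <<'E'
from h import *
st();go(.4662,-.1937,.240,85)
E
```

```text
t 3.4 p [ 0.4667 -0.193   0.1408] yaw 85.3 z [-4.e-04  3.e-04 -1.e+00] F [-0.3 -0.1 -4.2] T [ 0.02 -0.1  -0.01] w 0.0594 q [ 0.72  0.25 -0.47  1.92  0.13  1.    0.11]
shift [-0.0007 -0.0005 -0.0992] turn [-0.0001 -0.      0.0008] maxrow 0.027985269929270466 1.587273041758084
```

Request:
drive_tool(
  plan=[
    {"rx": 0,"ry": 0,"rz": 0,"x": 0,"y": 0,"z": -0.015,"fingers": 0.5},
    {"rx": 0,"ry": 0,"rz": 0,"x": 0,"y": 0,"z": -0.04,"fingers": 0.5},
    {"rx": 0,"ry": 0,"rz": 0,"x": 0,"y": 0,"z": -0.07,"fingers": 0.5},
    {"rx": 0,"ry": 0,"rz": 0,"x": 0,"y": 0,"z": -0.09,"fingers": 0.5},
    {"rx": 0,"ry": 0,"rz": 0,"x": 0,"y": 0,"z": -0.09,"fingers": 0.5},
  ],
)

```text
time: 4.03
ee_pos: [0.4677, -0.1933, 0.2331]
eef_rot: [0.736, 0.678, 0.001, 0.002]
ft_force: [0.5, -0.5, -4.0]
width: 0.0592
```

```bash
python3 - <<'E'
from h import *
st();go(.5297,.2100,.230,73.7)
E
```

```text
t 4.03 p [ 0.4677 -0.1933  0.2331] yaw 85.3 z [ 0.0032 -0.0016 -1.    ] F [ 0.5 -0.5 -4. ] T [ 0.06 -0.07  0.  ] w 0.0592 q [ 0.74  0.15 -0.48  1.83  0.07  1.18  0.16]
shift [0.407  0.0287 0.0027] turn [0.0006 0.0002 0.0322] maxrow 1.084070785746798 6.528195072949743
```

Request:
drive_tool(
  plan=[
    {"rx": 0,"ry": 0,"rz": 0.003,"x": 0.02,"y": 0.001,"z": 0,"fingers": 0.5},
    {"rx": 0,"ry": 0,"rz": 0.006,"x": 0.06,"y": 0.004,"z": 0,"fingers": 0.5},
    {"rx": 0,"ry": 0,"rz": 0.01,"x": 0.11,"y": 0.008,"z": 0,"fingers": 0.5},
    {"rx": 0,"ry": 0,"rz": 0.014,"x": 0.16,"y": 0.011,"z": 0,"fingers": 0.5},
    {"rx": 0,"ry": 0,"rz": 0.018,"x": 0.21,"y": 0.015,"z": 0,"fingers": 0.5},
    {"rx": 0,"ry": 0,"rz": 0.022,"x": 0.26,"y": 0.018,"z": 0,"fingers": 0.5},
    {"rx": 0,"ry": 0,"rz": 0.026,"x": 0.31,"y": 0.022,"z": 0,"fingers": 0.5},
    {"rx": 0,"ry": 0,"rz": 0.029,"x": 0.355,"y": 0.025,"z": 0,"fingers": 0.5},
    {"rx": 0,"ry": 0,"rz": 0.032,"x": 0.39,"y": 0.0275,"z": 0.001,"fingers": 0.5},
    {"rx": 0,"ry": 0,"rz": 0.032,"x": 0.407,"y": 0.0287,"z": 0.002,"fingers": 0.5},
    {"rx": 0,"ry": 0,"rz": 0.032,"x": 0.407,"y": 0.0287,"z": 0.002,"fingers": 0.5},
    {"rx": 0,"ry": 0,"rz": 0.032,"x": 0.407,"y": 0.0287,"z": 0.002,"fingers": 0.5},
  ],
)

```text
time: 5.52
ee_pos: [0.5291, 0.2085, 0.2287]
eef_rot: [0.8, 0.6, -0.001, 0.0]
ft_force: [-0.2, -1.4, -3.9]
width: 0.059
```

```bash
python3 - <<'E'
from h import *
from scipy.optimize import minimize
st();go(.5297,.2100,.180,73.7)
for n in("side","top"):
    c=snap(n,f"pics/{n}4.png");P=cloud(c);z=P[...,2]
    print(n)
    m=(np.hypot(P[...,0]-.53,P[...,1]-.21)<.06)&(c["depth"]>0)&(z>.1)&(z<.14)
    q=P[m][:,:2]
    if len(q)<50: continue
    def f(a):
        th=a[2];R=np.array([[np.cos(th),np.sin(th)],[-np.sin(th),np.cos(th)]])
        l=np.abs((q-a[:2])@R.T)-.028
        sd=np.where(l.max(1)<0,l.max(1),np.hypot(*np.maximum(l,0).T))
        return np.mean(np.minimum(np.abs(sd),.006))
    best=min((minimize(f,[.53,.21,np.radians(t)],method="Nelder-Mead",options=dict(initial_simplex=[[.53,.21,np.radians(t)],[.536,.21,np.radians(t)],[.53,.216,np.radians(t)],[.53,.21,np.radians(t+6)]])) for t in range(-40,50,10)),key=lambda o:o.fun)
    print(n,best.x[:2].round(4),np.degrees(best.x[2]),best.fun,len(q))
c=cv2.imread("pics/side4.png");cv2.imwrite("pics/s4c.png",cv2.resize(c[200:420,230:470],(720,600*0+660))[:600])
E
```

```text
t 5.53 p [0.5291 0.2085 0.2287] yaw 73.69 z [-5.0e-04 -1.2e-03 -1.0e+00] F [-0.2 -1.4 -3.9] T [ 0.01 -0.08  0.02] w 0.059 q [ 0.15  0.34 -0.73  1.67  0.24  1.23 -0.92]
shift [0.0017 0.0002 0.0487] turn [-0.      0.0002 -0.    ] maxrow 0.006923591101988218 0.7800975103777832
side
side [0.529  0.2083] 7.771532669592234 0.0007528452862765366 381
top
top [0.5301 0.2077] 7.372520342231644 0.00030446470168005396 177
```

View pics/s4c.png

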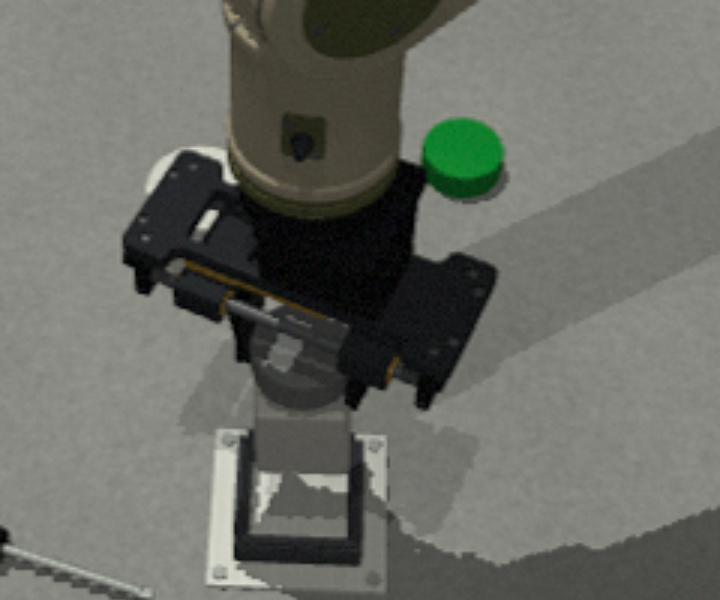

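Request:
drive_tool(
  plan=[
    {"rx": 0,"ry": 0,"rz": 0,"x": 0.0019,"y": 0,"z": 0.015,"fingers": 0.5},
    {"rx": 0,"ry": 0,"rz": 0,"x": 0.0019,"y": 0,"z": 0.035,"fingers": 0.5},
    {"rx": 0,"ry": 0,"rz": 0,"x": 0.0019,"y": 0,"z": 0.05,"fingers": 0.5},
    {"rx": 0,"ry": 0,"rz": 0,"x": 0.0019,"y": 0,"z": 0.06,"fingers": 0.5},
    {"rx": 0,"ry": 0,"rz": 0,"x": 0.0019,"y": 0,"z": 0.065,"fingers": 0.5},
    {"rx": 0,"ry": 0,"rz": 0,"x": 0.0019,"y": 0,"z": 0.065,"fingers": 0.5},
  ],
)

```text
time: 6.38
ee_pos: [0.5294, 0.2121, 0.164]
eef_rot: [0.8, 0.6, -0.0, -0.0]
ft_force: [0.1, -0.0, -4.3]
width: 0.0592
```

```bash
python3 - <<'E'
from h import *
st();go(.5297,.2100,.146,73.7)
E
```

```text
t 6.38 p [0.5294 0.2121 0.164 ] yaw 73.78 z [-1.e-04 -0.e+00 -1.e+00] F [ 0.1 -0.  -4.3] T [-0.07 -0.07 -0.03] w 0.0592 q [ 0.12  0.41 -0.71  1.73  0.29  1.11 -0.96]
shift [-0.0019  0.0008  0.018 ] turn [-0.      0.      0.0002] maxrow 0.007175362512017938 0.2905085767755897
```

Request:
drive_tool(
  plan=[
    {"rx": 0,"ry": 0,"rz": 0,"x": -0.0018,"y": 0.0006,"z": 0.005,"fingers": 0.5},
    {"rx": 0,"ry": 0,"rz": 0,"x": -0.0018,"y": 0.0006,"z": 0.01,"fingers": 0.5},
    {"rx": 0,"ry": 0,"rz": 0,"x": -0.0018,"y": 0.0006,"z": 0.014,"fingers": 0.5},
    {"rx": 0,"ry": 0,"rz": 0,"x": -0.0018,"y": 0.0006,"z": 0.016,"fingers": 0.5},
    {"rx": 0,"ry": 0,"rz": 0,"x": -0.0018,"y": 0.0006,"z": 0.017,"fingers": 0.5},
    {"rx": 0,"ry": 0,"rz": 0,"x": -0.0018,"y": 0.0006,"z": 0.017,"fingers": 0.5},
  ],
)

```text
time: 7.12
ee_pos: [0.5295, 0.2101, 0.1472]
eef_rot: [0.8, 0.6, -0.0, 0.0]
ft_force: [0.2, -0.3, -3.4]
width: 0.0594
```

```bash
python3 - <<'E'
from h import *
st();go(.5297,.2100,.1448,73.7)
E
```

```text
t 7.12 p [0.5295 0.2101 0.1472] yaw 73.78 z [ 0.e+00 -1.e-04 -1.e+00] F [ 0.2 -0.3 -3.4] T [-0.06 -0.11 -0.01] w 0.0594 q [ 0.12  0.43 -0.7   1.74  0.31  1.08 -0.97]
shift [-0.0001  0.0002  0.0024] turn [0.     0.     0.0002] maxrow 0.00710628893646475 0.03785525753361923
```

Request:
drive_tool(
  plan=[
    {"rx": 0,"ry": 0,"rz": 0,"x": 0,"y": 0,"z": 0.001,"fingers": 0.5},
    {"rx": 0,"ry": 0,"rz": 0,"x": 0,"y": 0,"z": 0.002,"fingers": 0.5},
    {"rx": 0,"ry": 0,"rz": 0,"x": 0,"y": 0,"z": 0.0025,"fingers": 0.5},
    {"rx": 0,"ry": 0,"rz": 0,"x": 0,"y": 0,"z": 0.0025,"fingers": 0.5},
  ],
)

```text
time: 7.62
ee_pos: [0.5295, 0.2101, 0.1446]
eef_rot: [0.8, 0.6, -0.0, 0.0]
ft_force: [-0.2, -0.4, -3.9]
width: 0.0598
```

```bash
python3 - <<'E'
from h import *
st()
E
```

```text
t 7.62 p [0.5295 0.2101 0.1446] yaw 73.77 z [-0.e+00 -1.e-04 -1.e+00] F [-0.2 -0.4 -3.9] T [-0.02 -0.08  0.01] w 0.0598 q [ 0.12  0.43 -0.7   1.75  0.31  1.08 -0.97]
```

Request:
drive_tool(
  plan=[
    {"rx": 0,"ry": 0,"rz": 0,"x": 0,"y": 0,"z": 0.0005,"fingers": 0.5},
    {"rx": 0,"ry": 0,"rz": 0,"x": 0,"y": 0,"z": 0.001,"fingers": 0.5},
    {"rx": 0,"ry": 0,"rz": 0,"x": 0,"y": 0,"z": 0.001,"fingers": 0.5},
  ],
)

```text
time: 8.0
ee_pos: [0.5296, 0.2103, 0.1442]
eef_rot: [0.8, 0.6, 0.0, 0.0]
ft_force: [-2.7, -0.1, 4.6]
width: 0.0594
```

```bash
python3 - <<'E'
from h import *
st()
E
```

```text
t 8.0 p [0.5296 0.2103 0.1442] yaw 73.78 z [ 5.e-04  0.e+00 -1.e+00] F [-2.7 -0.1  4.6] T [-0.25  0.58 -0.03] w 0.0594 q [ 0.11  0.43 -0.7   1.75  0.31  1.08 -0.97]
```

Request:
drive_tool(
  plan=[
    {"rx": 0,"ry": 0,"rz": 0,"x": 0,"y": 0,"z": 0,"fingers": 0.85},
    {"rx": 0,"ry": 0,"rz": 0,"x": 0,"y": 0,"z": 0,"fingers": 0.85},
    {"rx": 0,"ry": 0,"rz": 0,"x": 0,"y": 0,"z": 0,"fingers": 0.85},
    {"rx": 0,"ry": 0,"rz": 0,"x": 0,"y": 0,"z": 0,"fingers": 0.85},
  ],
)

```text
time: 8.5
ee_pos: [0.5296, 0.2101, 0.1436]
eef_rot: [0.8, 0.6, 0.0, 0.0]
ft_force: [-0.3, -0.7, 0.3]
width: 0.0737
```

```bash
python3 - <<'E'
from h import *
st()
for n in("side","top"):
    c=snap(n,f"pics/{n}5.png");P=cloud(c);z=P[...,2]
    m=(np.hypot(P[...,0]-.53,P[...,1]-.21)<.045)&(c["depth"]>0)&(z>.05)&(z<.112)
    print(n,np.histogram(z[m],bins=np.arange(.05,.114,.004)))
c=cv2.imread("pics/side5.png");cv2.imwrite("pics/s5c.png",cv2.resize(c[220:420,230:450],(660,600)))
E
```

```text
t 8.5 p [0.5296 0.2101 0.1436] yaw 73.77 z [ 1.e-04 -0.e+00 -1.e+00] F [-0.3 -0.7  0.3] T [-0.02 -0.1   0.03] w 0.0737 q [ 0.12  0.43 -0.7   1.75  0.31  1.07 -0.97]
side (array([ 27,  35,  32,  56, 106,  46,  17,  21,  45,  63,  35,  54, 106,
       367,  52]), array([0.05 , 0.054, 0.058, 0.062, 0.066, 0.07 , 0.074, 0.078, 0.082,
       0.086, 0.09 , 0.094, 0.098, 0.102, 0.106, 0.11 ]))
top (array([14, 13, 12, 29, 55, 15,  1,  3,  8, 15, 10, 16, 45, 90,  9]), array([0.05 , 0.054, 0.058, 0.062, 0.066, 0.07 , 0.074, 0.078, 0.082,
       0.086, 0.09 , 0.094, 0.098, 0.102, 0.106, 0.11 ]))
```

View pics/s5c.png

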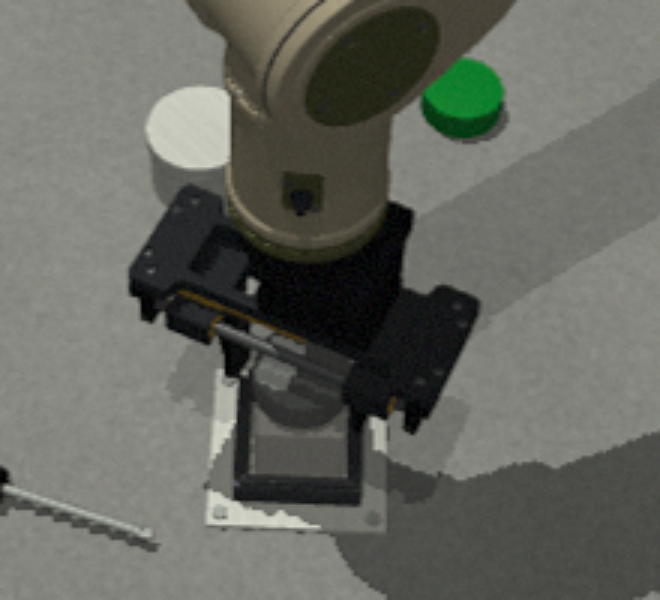

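Request:
drive_tool(
  plan=[
    {"rx": 0,"ry": 0,"rz": 0,"x": 0,"y": 0,"z": 0,"fingers": 0.5},
    {"rx": 0,"ry": 0,"rz": 0,"x": 0,"y": 0,"z": 0,"fingers": 0.5},
    {"rx": 0,"ry": 0,"rz": 0,"x": 0,"y": 0,"z": 0,"fingers": 0.5},
    {"rx": 0,"ry": 0,"rz": 0,"x": 0,"y": 0,"z": 0,"fingers": 0.5},
    {"rx": 0,"ry": 0,"rz": 0,"x": 0,"y": 0,"z": 0,"fingers": 0.5},
  ],
  squeeze=50,
)

```text
time: 9.22
ee_pos: [0.5293, 0.2102, 0.1436]
eef_rot: [0.8, 0.6, -0.0, -0.0]
ft_force: [-1.2, 0.1, 0.5]
width: 0.0588
```

```bash
python3 - <<'E'
from h import *
st()
E
```

```text
t 9.22 p [0.5293 0.2102 0.1436] yaw 73.78 z [-3.e-04 -0.e+00 -1.e+00] F [-1.2  0.1  0.5] T [0.15 0.37 0.02] w 0.0588 q [ 0.11  0.43 -0.7   1.75  0.31  1.07 -0.97]
```

Request:
drive_tool(
  plan=[
    {"rx": 0,"ry": 0,"rz": -0.01,"x": 0,"y": 0,"z": 0,"fingers": 0.5},
    {"rx": 0,"ry": 0,"rz": -0.02,"x": 0,"y": 0,"z": 0,"fingers": 0.5},
    {"rx": 0,"ry": 0,"rz": -0.03,"x": 0,"y": 0,"z": -0.0001,"fingers": 0.5},
    {"rx": 0,"ry": 0,"rz": -0.04,"x": 0,"y": 0,"z": -0.0001,"fingers": 0.5},
    {"rx": 0,"ry": 0,"rz": -0.05,"x": 0,"y": 0,"z": -0.0002,"fingers": 0.5},
    {"rx": 0,"ry": 0,"rz": -0.06,"x": 0,"y": 0,"z": -0.0003,"fingers": 0.5},
    {"rx": 0,"ry": 0,"rz": -0.07,"x": 0,"y": 0,"z": -0.0003,"fingers": 0.5},
    {"rx": 0,"ry": 0,"rz": -0.08,"x": 0,"y": 0,"z": -0.0004,"fingers": 0.5},
  ],
)

```text
time: 10.22
ee_pos: [0.5297, 0.2099, 0.1439]
eef_rot: [0.625, 0.781, 0.0, 0.0]
ft_force: [-0.6, -0.3, 0.1]
width: 0.0596
```

```bash
python3 - <<'E'
from h import *
st()
E
```

```text
t 10.22 p [0.5297 0.2099 0.1439] yaw 102.66 z [ 3.e-04 -1.e-04 -1.e+00] F [-0.6 -0.3  0.1] T [-0.   -0.1  -0.09] w 0.0596 q [ 0.19  0.46 -0.79  1.74  0.36  1.09 -0.5 ]
```

```bash
python3 - <<'E'
from h import *
c=snap("side","pics/side6.png");t=snap("top","pics/top6.png")
a=cv2.resize(cv2.imread("pics/side6.png")[260:420,260:420],(400,400));b=cv2.resize(cv2.imread("pics/top6.png")[190:330,140:280],(400,400))
cv2.imwrite("pics/c6.png",np.hstack([a,b]))
E
```

```text
(no output)
```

View pics/c6.png

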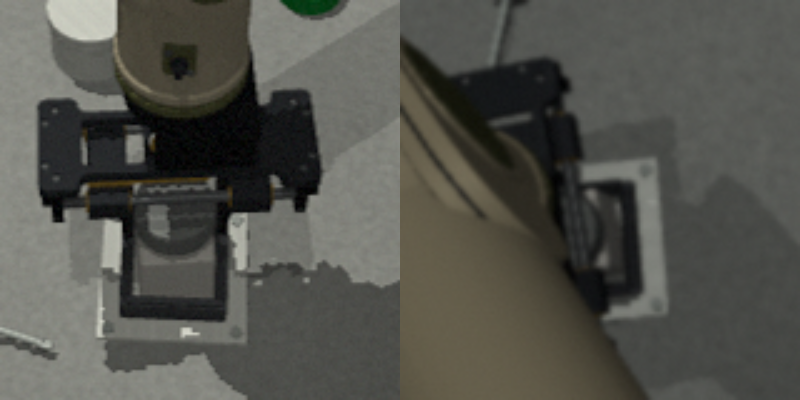

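Request:
drive_tool(
  plan=[
    {"rx": 0,"ry": 0,"rz": -0.01,"x": 0,"y": 0,"z": 0,"fingers": 0.5},
    {"rx": 0,"ry": 0,"rz": -0.02,"x": 0,"y": 0,"z": -0.0001,"fingers": 0.5},
    {"rx": 0,"ry": 0,"rz": -0.03,"x": 0,"y": 0,"z": -0.0001,"fingers": 0.5},
  ],
  squeeze=55,
)

```text
time: 10.7
ee_pos: [0.5299, 0.2099, 0.1443]
eef_rot: [0.549, 0.836, 0.0, 0.0]
ft_force: [-0.4, -0.6, -0.3]
width: 0.0594
```

```bash
python3 - <<'E'
from h import *
st()
E
```

```text
t 10.7 p [0.5299 0.2099 0.1443] yaw 113.37 z [ 8.e-04 -1.e-04 -1.e+00] F [-0.4 -0.6 -0.3] T [-0.   -0.21 -0.13] w 0.0594 q [ 0.21  0.47 -0.82  1.74  0.38  1.1  -0.33]
```

Request:
drive_tool(
  plan=[
    {"rx": 0,"ry": 0,"rz": -0.01,"x": 0,"y": 0,"z": 0,"fingers": 0.5},
    {"rx": 0,"ry": 0,"rz": -0.02,"x": 0,"y": 0,"z": -0.0001,"fingers": 0.5},
    {"rx": 0,"ry": 0,"rz": -0.03,"x": 0,"y": 0,"z": -0.0001,"fingers": 0.5},
    {"rx": 0,"ry": 0,"rz": -0.04,"x": 0,"y": 0,"z": -0.0002,"fingers": 0.5},
    {"rx": 0,"ry": 0,"rz": -0.05,"x": 0,"y": 0,"z": -0.0003,"fingers": 0.5},
    {"rx": 0,"ry": 0,"rz": -0.06,"x": 0,"y": 0,"z": -0.0003,"fingers": 0.5},
  ],
)

```text
time: 11.45
ee_pos: [0.5298, 0.2103, 0.1447]
eef_rot: [0.383, 0.924, 0.0, 0.0]
ft_force: [-0.4, 1.7, 0.8]
width: 0.0589
```

```bash
python3 - <<'E'
from h import *
st()
E
```

```text
t 11.45 p [0.5298 0.2103 0.1447] yaw 134.99 z [ 8.e-04  3.e-04 -1.e+00] F [-0.4  1.7  0.8] T [ 0.25 -0.1  -0.02] w 0.0589 q [ 0.26  0.5  -0.9   1.74  0.43  1.11  0.02]
```

Request:
drive_tool(
  plan=[
    {"rx": 0,"ry": 0,"rz": -0.01,"x": 0,"y": 0,"z": 0,"fingers": 0.5},
    {"rx": 0,"ry": 0,"rz": -0.02,"x": 0,"y": 0,"z": 0,"fingers": 0.5},
    {"rx": 0,"ry": 0,"rz": -0.03,"x": 0,"y": 0,"z": 0,"fingers": 0.5},
    {"rx": 0,"ry": 0,"rz": -0.04,"x": 0,"y": 0,"z": 0,"fingers": 0.5},
    {"rx": 0,"ry": 0,"rz": -0.05,"x": 0,"y": 0,"z": 0,"fingers": 0.5},
    {"rx": 0,"ry": 0,"rz": -0.055,"x": 0,"y": 0,"z": 0,"fingers": 0.5},
    {"rx": 0,"ry": 0,"rz": -0.055,"x": 0,"y": 0,"z": 0,"fingers": 0.5},
  ],
)

```text
time: 12.32
ee_pos: [0.5298, 0.2103, 0.1447]
eef_rot: [0.219, 0.976, 0.0, 0.0]
ft_force: [0.3, 2.1, 2.7]
width: 0.0593
```

```bash
python3 - <<'E'
from h import *
st()
E
```

```text
t 12.32 p [0.5298 0.2103 0.1447] yaw 154.7 z [ 7.e-04  4.e-04 -1.e+00] F [0.3 2.1 2.7] T [ 0.31 -0.2   0.  ] w 0.0593 q [ 0.31  0.53 -0.96  1.74  0.47  1.13  0.33]
```

Request:
drive_tool(
  plan=[
    {"rx": 0,"ry": 0,"rz": 0,"x": 0,"y": 0,"z": -0.001,"fingers": 0.5},
    {"rx": 0,"ry": 0,"rz": 0,"x": 0,"y": 0,"z": -0.003,"fingers": 0.5},
    {"rx": 0,"ry": 0,"rz": 0,"x": 0,"y": 0,"z": -0.005,"fingers": 0.5},
    {"rx": 0,"ry": 0,"rz": 0,"x": 0,"y": 0,"z": -0.005,"fingers": 0.5},
  ],
)

```text
time: 12.82
ee_pos: [0.5296, 0.2101, 0.1496]
eef_rot: [0.218, 0.976, 0.0, 0.0]
ft_force: [-0.1, -0.7, -0.6]
width: 0.0588
```

```bash
python3 - <<'E'
from h import *
st()
st()
E
```

```text
t 12.82 p [0.5296 0.2101 0.1496] yaw 154.77 z [ 3.e-04 -0.e+00 -1.e+00] F [-0.1 -0.7 -0.6] T [ 0.08 -0.14 -0.01] w 0.0588 q [ 0.31  0.52 -0.97  1.73  0.47  1.14  0.33]
t 12.82 p [0.5296 0.2101 0.1496] yaw 154.77 z [ 3.e-04 -0.e+00 -1.e+00] F [-0.1 -0.7 -0.6] T [ 0.08 -0.14 -0.01] w 0.0588 q [ 0.31  0.52 -0.97  1.73  0.47  1.14  0.33]
```

Request:
drive_tool(
  plan=[
    {"rx": 0,"ry": 0,"rz": 0,"x": 0,"y": 0,"z": -0.004,"fingers": 0.5},
    {"rx": 0,"ry": 0,"rz": 0,"x": 0,"y": 0,"z": -0.009,"fingers": 0.5},
    {"rx": 0,"ry": 0,"rz": 0,"x": 0,"y": 0,"z": -0.015,"fingers": 0.5},
    {"rx": 0,"ry": 0,"rz": 0,"x": 0,"y": 0,"z": -0.023,"fingers": 0.5},
    {"rx": 0,"ry": 0,"rz": 0,"x": 0,"y": 0,"z": -0.031,"fingers": 0.5},
    {"rx": 0,"ry": 0,"rz": 0,"x": 0,"y": 0,"z": -0.036,"fingers": 0.5},
    {"rx": 0,"ry": 0,"rz": 0,"x": 0,"y": 0,"z": -0.037,"fingers": 0.5},
    {"rx": 0,"ry": 0,"rz": 0,"x": 0,"y": 0,"z": -0.037,"fingers": 0.5},
    {"rx": 0,"ry": 0,"rz": 0,"x": 0,"y": 0,"z": -0.037,"fingers": 0.5},
    {"rx": 0,"ry": 0,"rz": 0,"x": 0,"y": 0,"z": -0.037,"fingers": 0.5},
  ],
)

```text
time: 14.08
ee_pos: [0.5294, 0.2101, 0.1862]
eef_rot: [0.218, 0.976, -0.0, -0.0]
ft_force: [-0.4, -0.7, -1.0]
width: 0.0595
```

```bash
python3 - <<'E'
from h import *
st()
t=snap("top","pics/top7.png")
c=snap("side","pics/side7.png");P=cloud(c);z=P[...,2]
st()
m=(np.hypot(P[...,0]-.53,P[...,1]-.21)<.045)&(c["depth"]>0)&(z>.04)&(z<.16)
h,e=np.histogram(z[m],bins=np.arange(.04,.161,.004));print([(round(float(a),3),int(b)) for a,b in zip(e,h)])
for lo,hi in((.066,.074),(.094,.101),(.14,.152)):
    q=P[m&(z>lo)&(z<hi)];print(lo,len(q),np.median(q,0).round(4) if len(q) else None)
a=cv2.resize(cv2.imread("pics/side7.png")[230:400,260:430],(600,600),interpolation=cv2.INTER_CUBIC)
cv2.imwrite("pics/c7.png",np.clip(a*1.4,0,255).astype(np.uint8))
E
```

```text
t 14.07 p [0.5294 0.2101 0.1862] yaw 154.78 z [-3.e-04 -1.e-04 -1.e+00] F [-0.4 -0.7 -1. ] T [ 0.09 -0.17 -0.02] w 0.0595 q [ 0.33  0.48 -0.99  1.7   0.43  1.2   0.36]
t 14.18 p [0.5294 0.2101 0.1863] yaw 154.78 z [-2.e-04 -1.e-04 -1.e+00] F [-0.1  0.3  0.1] T [ 0.06 -0.15 -0.01] w 0.0593 q [ 0.33  0.48 -0.99  1.7   0.43  1.2   0.36]
[(0.04, 29), (0.044, 35), (0.048, 35), (0.052, 26), (0.056, 33), (0.06, 40), (0.064, 73), (0.068, 125), (0.072, 59), (0.076, 15), (0.08, 12), (0.084, 23), (0.088, 24), (0.092, 41), (0.096, 28), (0.1, 17), (0.104, 0), (0.108, 0), (0.112, 1), (0.116, 1), (0.12, 8), (0.124, 20), (0.128, 22), (0.132, 22), (0.136, 9), (0.14, 30), (0.144, 168), (0.148, 61), (0.152, 4), (0.156, 5)]
0.066 212 [0.5145 0.2304 0.0701]
0.094 53 [0.5185 0.2269 0.0972]
0.14 259 [0.514  0.2045 0.1466]
```

View pics/c7.png

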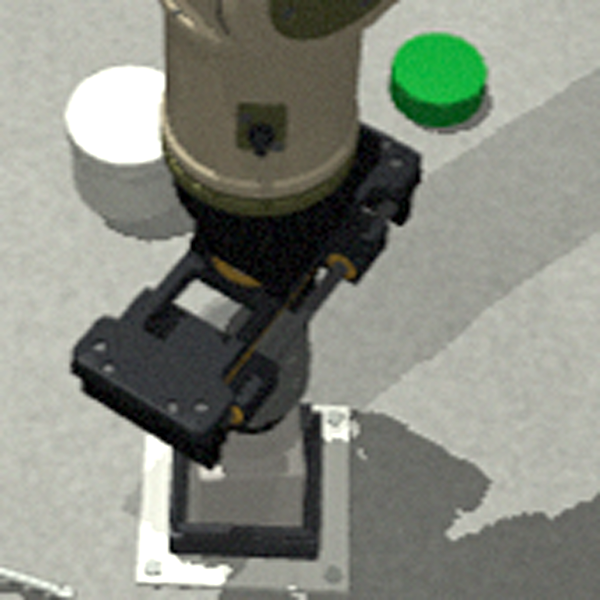

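View pics/top7.png

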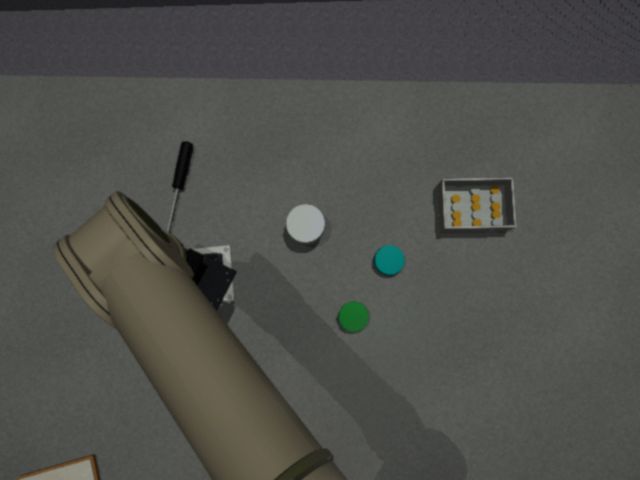

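The cap is off: its top reads z ≈ 0.147, so the rim is about 25 mm above the mouth at 0.098. The shoulder at 0.070 means the jar is fully down. In the top view the pot (306,223), bin (478,205) and driver (180,165) look unmoved.

```bash
python3 -c "
from h import *
print(workorder.close_job());st()"
```

```text
the job is handed in; nothing more can be done
None
the job is handed in; nothing more can be done
```

The job is done and handed in at about 14 s of the 51 s allowed. The jar is fully down in the brace, and the gripper is holding the grey cap level above its mouth.

**What I did:** I picked the jar up by its cap and turned it about 11.5° to line up with the brace. I lowered it until it touched the floor, let go so it could settle, then took hold of the cap again. I unscrewed it 81° anticlockwise, about 75° relative to the jar once its play in the brace is allowed for, letting the gripper rise about 1 mm. Then I lifted it straight up.

**Last checks, all before handing in:**
- **Jar seated:** the shoulder reads 70 mm above the bench and the top of the mouth about 98 mm, which matches a jar fully down and upright.
- **Cap clear:** the top reads 147 mm, so the rim is about 25 mm above the mouth. The tool was level to within 0.001 rad.
- **Only the cap lifted:** after the first 5 mm of lift the wrist carried about 0.6 N, against about 4 N when it carried the whole jar.
- **Other things:** the pot and bin looked unmoved in the last top picture. So did the screwdriver, though the arm hid its tip.

**One reading that disagreed:** the turning torque showed only 0.1 to 0.15 N m, below the 0.2 to 0.5 N m given. The thread did let go, as the lift showed.

The first move call was refused before anything moved; I resent the move with every field filled in and it went through.

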